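# Put the mate strainer and bombilla away on the shelf bracket

### The arm

A 7-joint arm with a two-finger parallel gripper is mounted at the origin on the work surface. World frame = base frame: x ahead of the robot, y to its left, z up, the work surface at z = 0. Lengths are in m, angles in rad, forces in N, time in s.
With the tool pointing down it reaches from about 0.4 to 0.9 m from the base axis. Payload 5.6 kg.
Tool frame: the origin (TCP) lies at the centre of the arm's flange, where the gripper is bolted on; the fingertips stand 190 mm ahead of it and the grasp point (between the pads) lies 171 mm ahead of it; z points along the fingers, y is the line along which they close (so a half turn about z gives the same grasp; the last joint's range is limited). The gripper opens to 92 mm and grips with 3 to 60 N. Pads are 20 mm wide; open, the fingers measure 128 mm over their backs; the gripper's body (75 mm by 189 mm) begins 69 mm behind the grasp point.
Start: joints at [-1.183, 0.468, -0.012, 1.603, 0.006, 1.071, -0.056], TCP at [0.271, 0.591, 0.405] pointing down, gripper open.
Joint ranges: [-2.53, 2.53], [-0.31, 2.02], [-1.57, 1.55], [0.28, 2.44], [-1.29, 4.43], [0.15, 1.84], [-2.92, 2.92]. Speed limits (rad/s): [2.57, 2.57, 3.14, 3.14, 3.14, 3.14, 3.14].

### API

Orientations are given as a unit quaternion [w, x, y, z].
In Python, from cell import arm gives the robot as it stands.
- The arm moves only by the tool play_rows, never from a script. Its arguments are lists of equal length, an entry for each row: "linear": the shift along the world's x, y, z scaled (see below), a list of three; "delta_rot": the turn, a rotation vector about the world's x, y, z scaled (see below), a list of three. In form: {"linear": [[tx, ty, tz], ...], "delta_rot": [[wx, wy, wz], ...]}. A call has 1 to 8 rows; each row is the pose to reach, as a shift and turn from the pose commanded when the call began; what a row does not reach only later rows make up. The controller multiplies each number of a shift by 750 mm and each number of a turn by 90 degrees. A row lasts 1/10 s, in which the tool goes at most 50 mm and 8.59 degrees, less where a joint would pass 70% of its speed; a pose out of reach is approached as far as the arm can. A call with a number of a shift or a turn outside -1 to 1 is refused whole. A call with a gripper value outside its range is refused whole. "claw" is the opening, from 0 (shut) to 1 (fully open), set as the call begins (left out, the last holds). The fingers move at their own pace and stop on an object; the grip force is fixed at half the most. Time passes only in rows, so rows that repeat a pose let the fingers close. It gives the time, the measured TCP pose, the force, the opening and the grip force at its end, in the units of the state.
- arm.state(): the state, without advancing time (a new reading comes with each control period).
- arm.get_image(name): name is "scene" or "top" or "wrist"; returns the picture (384x512x3 uint8, red, green, blue); there is no depth.
- arm.camera_params(name): a dict with "fx", "fy", "cx", "cy" (pixels), "position" and "rotation" of the camera in the world. Camera axes: x right, y down, z forward; pixel columns grow to the right and rows downward; lengths in m; the calibration is good to about 2 mm. A picture is of the moment at which its call begins: read the wrist's pose just before it. camera_params takes no time and is no camera call; for the wrist camera it gives the pose at the moment of the call.
- arm.sign_off(): hands the job in; it is judged then, once.
The state is a dict: "time_s": time; "qpos": joint angles; "qd": joint speeds; "joint_torque": joint torques, N m; "eef_pos": TCP position; "tool_rot": TCP orientation; "force": force on the tool from outside, world axes, zero at the start; "ft_torque": the same for the moment, N m; "gripper_width": opening from 0.0 (shut) to 1.0 (fully open); "grasp_force": force on a finger pad.
Only numpy, scipy, OpenCV 4.12 (cv2) and the standard library are available. Lean on these libraries where they do the work, as an engineer would, in place of code of your own. Each camera call takes 0.05 s, during which the arm holds its last target. There are 200 camera calls.

### The job

Put the washed mate things away on the shelf bracket: hang the flat steel strainer by the eye of its handle on the slanting peg, pushed down to the collar at the peg's root, and put the bombilla, foot first, down through the slanting eyelet until its collar rests on the eyelet. Leave both hanging still and everything else standing where it is.

Things in the scene. Friction and masses are not known exactly. Their poses are not given: they have to be found in the camera images.
- rack: Fixed grey steel shelf bracket. Origin on the table under the shelf's front; x away from the robot. Shelf 390 wide (y), x = -10 to 180, underside 315 mm up; a lazy Susan with red pot, gourd and canister is fixed on top (to 450 mm). 14 mm posts at x = 12 and 165, y = +-180 mm; a level 14 mm rail along y at x = 12, z = 220 mm.
- peg: Fixed round-tipped steel peg, 12 mm thick, on the bracket's rail, 30 mm in front of the bracket's origin and 80 mm left or right of its middle (it varies; the eyelet is on the other side). Leans 27 deg from vertical, up towards the robot. Origin on its axis at the top face of the 28 mm root collar, 200 mm up; z along the peg to the tip (58 mm), y level, x up the slope away from the robot.
- eyelet: Fixed short steel tube on the same rail: outside 25, hole 14, length 28 mm, open at both ends. Origin at the centre of its upper mouth, 200 mm up, 30 mm in front of and 80 mm beside the bracket's origin; z out of the mouth along the tube, leaning 27 deg from vertical, up towards the robot; y level, x up the slope away from the robot.
- strainer: Loose flat stainless strainer, 184 mm long, 140 g, lying on the table: handle bar 94 long, 14 wide, 10 high; at one end, flush, an eye (ring, outside 36, hole 18, 10 mm high), at the other a shallow pan (62 across, 16 mm high). Origin under the middle of the handle; x along the handle to the eye, z up. Eye centre at x = 62, pan centre at x = -73 mm.
- strainer_eye (a point): Centre of the hole of the strainer's eye, at half its height.
- bombilla: Loose chrome bombilla (straight rod), 10 mm thick, 191 mm long, round ends, 45 g, with a brass collar 19 mm across from 110 to 118 mm above the foot. It stands nearly upright, foot down, in the wooden stand. Origin at the foot, z along the rod to the mouthpiece.
- bombilla_collar (a point): Point on the rod's axis at the collar's underside, 110 mm from the foot.
- stand: Fixed turned-wood gourd-shaped stand, 66 mm across, 70 mm high, with a round upright hole 13 to 19 mm across whose floor is 15 mm above the table; the bombilla stands in it. Origin under its centre.
- cup: Loose white cup, 72 mm across, 75 mm high, bystander. Origin under its centre.
- tin: Loose plain steel tin, 48 mm across, 60 mm high, bystander beside the strainer's pan. Origin under its centre.
- bowl: Loose terracotta bowl, 80 mm across, 40 mm high, bystander near the stand. Origin under its centre.
- jar: Loose amber jar, 68 mm across, 110 mm high, bystander. Origin under its centre.
- can: Loose can, 66 mm across, 100 mm high, bystander. Origin under its centre.
- spoon: Loose wooden spoon, 170 mm long, lying on the table under the shelf, bystander.
There are look-alikes about, which are no part of the job. What is meant by the bombilla is not orange, and is the smaller of those in its own colour.

How it is judged:
At the end, for the whole second after the job is handed in: Strainer eye threaded on the peg (centre within 9 mm of its axis), at most 25 mm up from the collar; bombilla foot down through the eyelet, collar within 8 mm of the mouth and 7 mm of the axis, rod within 0.3 rad of it; both at rest (under 30 mm/s) (x of strainer_eye in the frame of peg between -0.009 and 0.009 m and y of strainer_eye in the frame of peg between -0.009 and 0.009 m and z of strainer_eye in the frame of peg between -0.002 and 0.025 m and x of bombilla_collar in the frame of eyelet between -0.007 and 0.007 m and y of bombilla_collar in the frame of eyelet between -0.007 and 0.007 m and z of bombilla_collar in the frame of eyelet between -0.008 and 0.008 m and angle between the z axis of bombilla and the z axis of eyelet, either way round below 0.3 rad and z of bombilla in the frame of eyelet below -0.09 m and linear speed of each of strainer, bombilla below 0.03 m/s); the robot touches nothing.
It fails at once if a bystander (cup, tin, bowl, jar, can or spoon) is moved more than 25 mm (distance of any of cup, tin, bowl, jar, can, spoon from where it was at the start of the episode above 0.025 m).
It also fails if it takes over 67 s, if anything falls off the work surface, if the arm or the gripper's body presses on something with over 40 N, if the wrist force passes 120 N, or if a joint passes its speed limit or range.

## Working session

There is one attempt and no reset: what is moved stays moved. The work goes in short steps, Python scripts to look and compute and a tool call to move; the robot and the scene stay as the last step left them, time stands still between calls to the robot, and variables do not carry over. Pictures are saved under pics/ and viewed, at most 10 in all, crops included, and the job is handed in when it is done.

Besides the shell and the picture viewer there is one more tool, called after ">>>" by a JSON object that holds its "method" and its "body", one argument or row to a line. play_rows: Moves the arm, as the interface text tells. Its arguments: {"type":"object","properties":{"linear":{"type":"array","items":{"type":"array","items":{"type":"number"}}},"delta_rot":{"type":"array","items":{"type":"array","items":{"type":"number"}}},"claw":{"type":"number"}},"required":["linear","delta_rot"]}

```bash
ls; mkdir -p pics
cat > h.py <<'E'
import numpy as np, cv2
from cell import arm
from scipy.spatial.transform import Rotation as R
def cam(n):
    c=arm.camera_params(n); r=np.array(c['rotation'],float)
    if r.shape!=(3,3): r=R.from_quat(np.r_[r[1:],r[0]]).as_matrix()
    return c,r,np.array(c['position'])
def ray(n,u,v,C=None):
    c,r,p=C or cam(n); d=r@np.array([(u-c['cx'])/c['fx'],(v-c['cy'])/c['fy'],1]); return p,d/np.linalg.norm(d)
def plane(n,u,v,z,C=None):
    p,d=ray(n,u,v,C); return p+d*(z-p[2])/d[2]
def tri(a,b):
    A=np.zeros((3,3));B=np.zeros(3)
    for p,d in(a,b):
        M=np.eye(3)-np.outer(d,d);A+=M;B+=M@p
    x=np.linalg.solve(A,B); return x,[np.linalg.norm(np.cross(x-p,d)) for p,d in(a,b)]
def proj(n,X,C=None):
    c,r,p=C or cam(n); q=r.T@(np.array(X)-p); return np.array([c['fx']*q[0]/q[2]+c['cx'],c['fy']*q[1]/q[2]+c['cy']])
def shot(n,name):
    C=cam(n); im=arm.get_image(n)[:,:,::-1].copy(); cv2.imwrite(f'pics/{name}.png',im); return im,C
E
python3 - <<'E'
from h import *
for n in('scene','top'):
    im,C=shot(n,n+'0'); print(n,C)
a=[cv2.imread(f'pics/{n}0.png') for n in('scene','top')]
for n,i in zip(('s','t'),a): cv2.imwrite(f'pics/{n}0b.png',cv2.resize(i,(800,600),interpolation=cv2.INTER_CUBIC))
print(arm.state())
E
```

```text
pics
scene ({'fx': 376.1636220033963, 'fy': 376.1636220033963, 'cx': 257.1028513401018, 'cy': 194.0830848826566, 'position': array([0.60446823, 0.82683465, 0.92074656]), 'rotation': array([-0.00300381,  0.01696315,  0.91611567, -0.40054378])}, array([[-0.99940646,  0.02867409, -0.01909265],
       [ 0.03348673,  0.67855387, -0.73378695],
       [-0.00808529, -0.73399076, -0.67911132]]), array([0.60446823, 0.82683465, 0.92074656]))
top ({'fx': 356.09507240608406, 'fy': 356.09507240608406, 'cx': 255.69626294397946, 'cy': 196.18522966269896, 'position': array([0.49964553, 0.01943514, 1.11513814]), 'rotation': array([-0.0237588 ,  0.71306058, -0.69922874,  0.04537951])}, array([[ 0.01803973, -0.99502857,  0.09794236],
       [-0.99934123, -0.02102937, -0.02957839],
       [ 0.03149101, -0.09734425, -0.99475244]]), array([0.49964553, 0.01943514, 1.11513814]))
{'time_s': 0.1, 'qpos': array([-1.1830296 ,  0.46826504, -0.01160117,  1.60350061,  0.00601106,
        1.07138346, -0.05630752]), 'qd': array([-0.00108083, -0.00193459,  0.00120427, -0.0029783 , -0.00049564,
        0.00356587, -0.00119662]), 'joint_torque': array([ 1.17566942e-03, -5.21638978e+01, -1.22342154e-02, -2.44357735e+01,
       -5.67420479e-02,  1.41791915e-02,  6.47566276e-05]), 'eef_pos': array([0.27137271, 0.59040535, 0.40386379]), 'tool_rot': array([-1.02522109e-04,  2.13755253e-01,  9.76886950e-01, -7.54207663e-04]), 'force': array([-0.90435584,  0.20747925, -0.31412081]), 'ft_torque': array([ 0.05793934, -0.03230945, -0.00733304]), 'grasp_force': 0.0, 'gripper_width': 0.9983998479678355}
```

View pics/s0b.png

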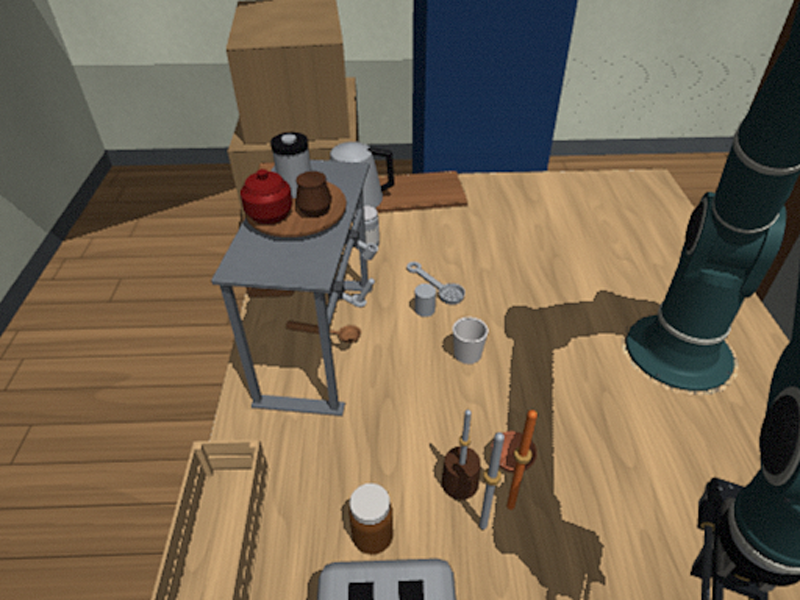

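View pics/t0b.png

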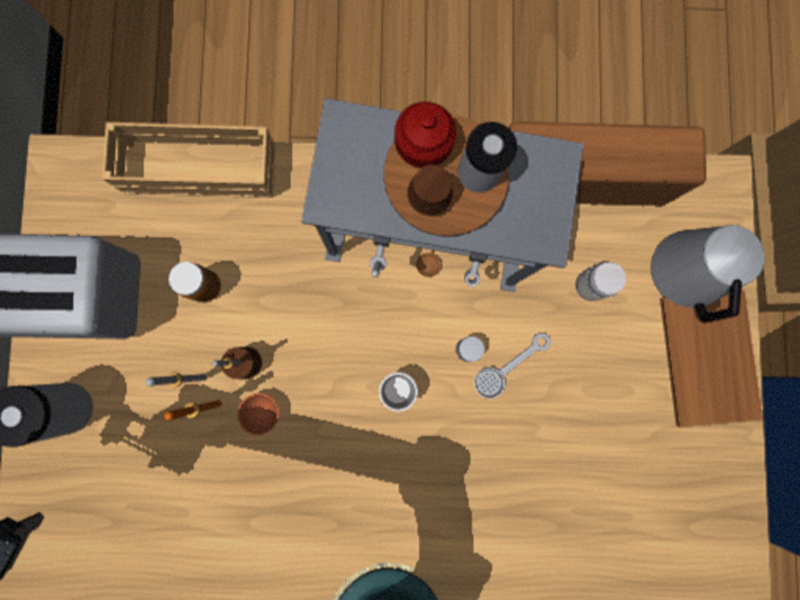

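The first pictures show the strainer at about (515,365) and the stand with bombilla at (240,362) in the upscaled top view. The two fittings are at (380,258) and (473,270). I'm zooming in to tell them apart and get exact pixels.

Run:
```python
from h import *
t=cv2.imread('pics/top0.png'); s=cv2.imread('pics/scene0.png')
def crop(i,x,y,w,h,W,H):
    o=cv2.resize(i[y:y+h,x:x+w],(W,H),interpolation=cv2.INTER_CUBIC)
    for k in range(0,w,10): cv2.line(o,(k*W//w,0),(k*W//w,4 if k%50 else 10),(0,255,0),1)
    for k in range(0,h,10): cv2.line(o,(0,k*H//h),(4 if k%50 else 10,k*H//h),(0,255,0),1)
    return o
a=crop(t,230,150,100,50,400,200); b=crop(t,130,205,80,60,400,300)
c=crop(s,205,140,60,75,400,500); d=crop(t,290,200,80,60,400,100*3)
L=np.vstack([a,b]); 
e=crop(s,270,255,80,80,400,400)
cv2.imwrite('pics/c1.png',np.hstack([L,c]))
cv2.imwrite('pics/c2.png',np.hstack([d[:300],cv2.resize(e,(300,300))]))
```

```text
(no output)
```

View pics/c1.png

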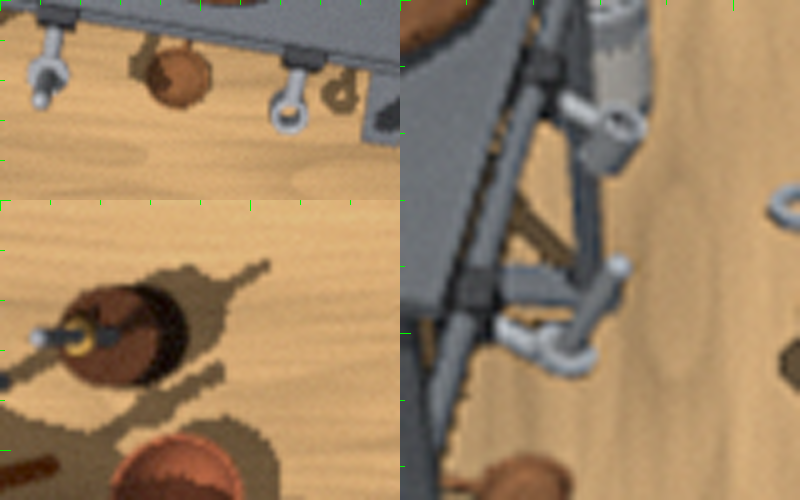

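View pics/c2.png

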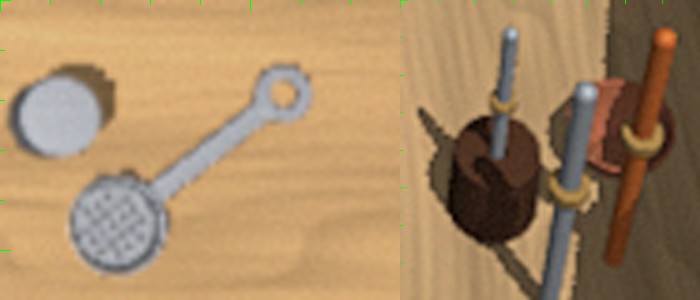

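Run:
```python
from h import *
np.set_printoptions(precision=4,suppress=True)
T=cam('top');S=cam('scene')
P={'pegtip':((240,175),(238,179.7)),'pegcol':((241.7,168.7),(229.7,191.7)),'eyemouth':((302,178.2),(238.7,158.3)),'btip':((137.6,232.4),(299.6,263.8)),'bcol':((145.4,232.4),(297.5,282.5))}
for k,(a,b) in P.items(): print(k,*tri(ray('top',*a,T),ray('scene',*b,S)))
e=plane('top',346.6,218.6,.01,T);p=plane('top',313.4,244.6,.016,T);print('eye',e,'pan',p,np.linalg.norm((e-p)[:2]),np.arctan2(*(e-p)[1::-1]))
print('tin',plane('top',301.4,223,.06,T),'stand top',plane('top',130+110/5,205+130/5,.07,T))
# shelf front edge direction (800px coordinates *0.64)
a=plane('top',303*.64,222*.64,.32,T);b=plane('top',570*.64,265*.64,.32,T);print('shelf',a,b,a-b)
for n,u,v,z in(('bowl',164.6,205+58,.04),('cup',255,250,.075),('jar',120,180,.11),('can',389,178,.1)): print(n,plane('top',u,v,z,T))
for n,q in (('redtop',(95,248)),('bigrod',(97,243)),('orange',(107,265))): print(n,plane('top',*q,.2,T))
```

```text
pegtip [0.6368 0.0333 0.2428] [np.float64(0.0005210072281579948), np.float64(0.0005210072281580901)]
pegcol [0.6618 0.0299 0.1955] [np.float64(0.00025999053405783776), np.float64(0.00025999053405777883)]
eyemouth [ 0.6385 -0.1284  0.1941] [np.float64(0.0017697286859709271), np.float64(0.001769728685970556)]
btip [0.4917 0.2906 0.1965] [np.float64(0.0003753621847425309), np.float64(0.00037536218474255574)]
bcol [0.4916 0.2916 0.1211] [np.float64(0.0006157338752827046), np.float64(0.0006157338752827596)]
eye [ 0.5441 -0.2989  0.01  ] pan [ 0.4619 -0.1936  0.016 ] 0.13357938414851445 -0.9084121266513994
tin [ 0.5264 -0.1491  0.06  ] stand top [0.4949 0.2869 0.07  ]
shelf [0.6981 0.138  0.32  ] [ 0.6442 -0.2523  0.32  ] [0.054  0.3904 0.    ]
bowl [0.4013 0.2533 0.04  ]
cup [ 0.4456 -0.0123  0.075 ]
jar [0.6363 0.3726 0.11  ]
can [ 0.6611 -0.3985  0.1   ]
redtop [0.4505 0.3936 0.2   ]
bigrod [0.463  0.3894 0.2   ]
orange [0.4088 0.3614 0.2   ]
```

>>> {"method": "play_rows", "body": {
  "linear": [
    [0,0,0.067],
    [0,0,0.133],
    [0.05,-0.067,0.133],
    [0.09,-0.12,0.133],
    [0.13,-0.175,0.133],
    [0.17,-0.23,0.133],
    [0.21,-0.285,0.133],
    [0.25,-0.34,0.133]
  ],
  "delta_rot": [
    [0,0,0],
    [0,0,-0.08],
    [0,0,-0.16],
    [0,0,-0.24],
    [0,0,-0.333],
    [0,0,-0.333],
    [0,0,-0.333],
    [0,0,-0.333]
  ],
  "claw": 0.6
}}

```text
time_s: 0.9
eef_pos: [0.45, 0.3471, 0.5042]
tool_rot: [-0.0, 0.459, 0.888, -0.0]
force: [1.6, 0.1, 0.9]
gripper_width: 0.599
grasp_force: 0.0
```

Run:
```python
from h import *
np.set_printoptions(precision=4,suppress=True)
s=arm.state();print(s['time_s'],s['eef_pos'],R.from_quat(np.r_[s['tool_rot'][1:],s['tool_rot'][0]]).as_matrix(),s['qpos'])
im,C=shot('wrist','w1');print(C)
print('pred btip',proj('wrist',[.4917,.2906,.2],C),'bcol',proj('wrist',[.4917,.2906,.125],C))
T=cam('top');S=cam('scene')
for a,b in(((96,244.5),(318.7,279.7)),((107.5,266),(339.8,264.3))):print(tri(ray('top',*a,T),ray('scene',*b,S)))
```

```text
0.9 [0.45   0.3471 0.5042] [[-0.5786  0.8156 -0.0003]
 [ 0.8156  0.5786 -0.0002]
 [ 0.     -0.0003 -1.    ]] [-0.8896  0.2391  0.21    1.7007 -0.0529  1.2076 -0.0495]
({'fx': 310.59640058219327, 'fy': 310.59640058219327, 'cx': 255.62081178688786, 'cy': 195.73223270892424, 'position': array([0.4098, 0.4034, 0.4839]), 'rotation': array([0.1182, 0.9456, 0.3008, 0.0363])}, array([[ 0.8164,  0.5603,  0.1398],
       [ 0.5774, -0.7911, -0.2018],
       [-0.0025,  0.2455, -0.9694]]), array([0.4098, 0.4034, 0.4839]))
pred btip [258.0605 261.4375] bcol [257.7465 233.9771]
(array([0.463 , 0.3717, 0.2484]), [np.float64(0.0016591033908148166), np.float64(0.0016591033908147986)])
(array([0.4133, 0.3391, 0.2555]), [np.float64(0.001265202434770888), np.float64(0.0012652024347708467)])
```

View pics/w1.png

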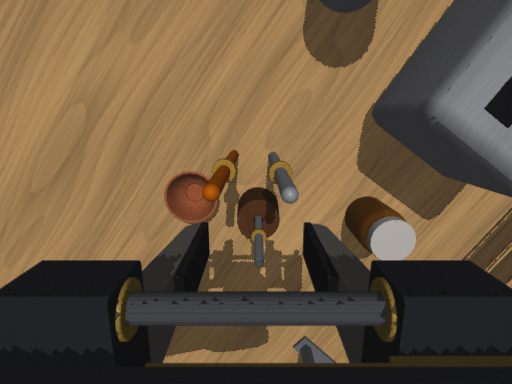

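The wrist view shows the bombilla tip at about (260,262) and its collar at (258,234), which matches the two-view fix. The larger rods stand 80 mm away.

>>> {"method": "play_rows", "body": {
  "linear": [
    [0.0556,-0.0748,0],
    [0.0556,-0.0748,0],
    [0.0556,-0.0748,0],
    [0.0556,-0.0748,-0.06],
    [0.0556,-0.0748,-0.1],
    [0.0556,-0.0748,-0.1]
  ],
  "delta_rot": [
    [0,0,0],
    [0,0,0],
    [0,0,0],
    [0,0,0],
    [0,0,0],
    [0,0,0]
  ]
}}

```text
time_s: 1.55
eef_pos: [0.4888, 0.2938, 0.4251]
tool_rot: [-0.002, 0.458, 0.889, -0.004]
force: [0.4, -0.2, 0.1]
gripper_width: 0.604
grasp_force: 0.0
```

Run:
```python
from h import *
np.set_printoptions(precision=4,suppress=True)
s=arm.state();print(s['eef_pos'])
im,C=shot('wrist','w2')
r=R.from_quat(np.r_[s['tool_rot'][1:],s['tool_rot'][0]]).as_matrix()
print('pred',proj('wrist',[.4917,.2906,.2],C),'grasp pt',proj('wrist',s['eef_pos']+r[:,2]*.171,C))
hsv=cv2.cvtColor(im,cv2.COLOR_BGR2HSV);m=cv2.inRange(hsv,(15,90,70),(32,255,255))
for z in cv2.connectedComponentsWithStats(m)[2:]:
    pass
n,l,st,ce=cv2.connectedComponentsWithStats(m)
for i in range(1,n):
    if 30<st[i,4]<3000: print(st[i],ce[i])
```

```text
[0.4888 0.2938 0.4251]
pred [260.2482 226.1102] grasp pt [256.7327 253.1567]
[178  84   8   8  49] [181.5102  87.7347]
[251 191  21  18 199] [261.1608 198.0201]
[115 280  15  61 319] [120.0502 310.3574]
[383 280  14  56 273] [391.337  308.6007]
```

>>> {"method": "play_rows", "body": {
  "linear": [
    [0,0,-0.045],
    [0,0,-0.09],
    [0,0,-0.131],
    [0,0,-0.131],
    [0,0,-0.131]
  ],
  "delta_rot": [
    [0,0,0],
    [0,0,0],
    [0,0,0],
    [0,0,0],
    [0,0,0]
  ]
}}

```text
time_s: 2.1
eef_pos: [0.4914, 0.2939, 0.3329]
tool_rot: [0.0, 0.459, 0.889, 0.001]
force: [-0.5, 0.7, 0.9]
gripper_width: 0.602
grasp_force: 0.0
```

>>> {"method": "play_rows", "body": {
  "linear": [
    [0.0007,-0.0044,-0.005],
    [0.0007,-0.0044,-0.005]
  ],
  "delta_rot": [
    [0,0,0],
    [0,0,0]
  ]
}}

```text
time_s: 2.3
eef_pos: [0.4921, 0.2894, 0.3291]
tool_rot: [0.001, 0.459, 0.888, 0.001]
force: [-0.2, -1.0, -0.7]
gripper_width: 0.599
grasp_force: 0.0
```

>>> {"method": "play_rows", "body": {
  "linear": [
    [0,0,0],
    [0,0,0],
    [0,0,0],
    [0,0,0],
    [0,0,0],
    [0,0,0],
    [0,0,0],
    [0,0,0]
  ],
  "delta_rot": [
    [0,0,0],
    [0,0,0],
    [0,0,0],
    [0,0,0],
    [0,0,0],
    [0,0,0],
    [0,0,0],
    [0,0,0]
  ],
  "claw": 0
}}

```text
time_s: 3.1
eef_pos: [0.492, 0.29, 0.3277]
tool_rot: [0.001, 0.459, 0.888, 0.001]
force: [2.7, 1.1, -2.2]
gripper_width: 0.101
grasp_force: 30.0
```

>>> {"method": "play_rows", "body": {
  "linear": [
    [0,0,0.03],
    [0,0,0.07],
    [0,0,0.12],
    [0,0,0.17],
    [0,0,0.213],
    [0,-0.05,0.213],
    [0,-0.1,0.213],
    [0,-0.1,0.213]
  ],
  "delta_rot": [
    [0,0,0],
    [0,0,0],
    [0,0,0],
    [0,0,0],
    [0,0,0],
    [0,0,0],
    [0,0,0],
    [0,0,0]
  ]
}}

```text
time_s: 3.9
eef_pos: [0.4918, 0.209, 0.4875]
tool_rot: [0.0, 0.462, 0.887, -0.001]
force: [0.6, -0.4, -0.9]
gripper_width: 0.104
grasp_force: 30.0
```

Run:
```python
from h import *
np.set_printoptions(precision=4,suppress=True)
arm.get_image('top');s=arm.state();print(s['eef_pos'],s['qpos'],s['gripper_width'])
for n in('scene','top','wrist'):
    im,C=shot(n,n+'2'); print(n,'foot',proj(n,[.492,.215,.175],C),'col',proj(n,[.492,.215,.285],C))
i=cv2.imread('pics/scene2.png');w=cv2.imread('pics/wrist2.png')
u,v=proj('scene',[.492,.215,.24]).astype(int);a=cv2.resize(i[v-40:v+40,u-40:u+40],(400,400),interpolation=cv2.INTER_CUBIC)
b=cv2.resize(w[130:290,180:340],(400,400),interpolation=cv2.INTER_CUBIC)
print(u,v);cv2.imwrite('pics/c3.png',np.hstack([a,b]))
```

```text
[0.4915 0.2117 0.4874] [-0.7186  0.1905  0.2888  1.803  -0.0587  1.1576  0.201 ] 0.10144099373040454
scene foot [295.5787 244.753 ] col [298.4554 214.6391]
top foot [169.352  232.6172] col [159.3251 232.8289]
wrist foot [257.6808 191.6141] col [258.2877 232.6149]
297 227
```

View pics/c3.png

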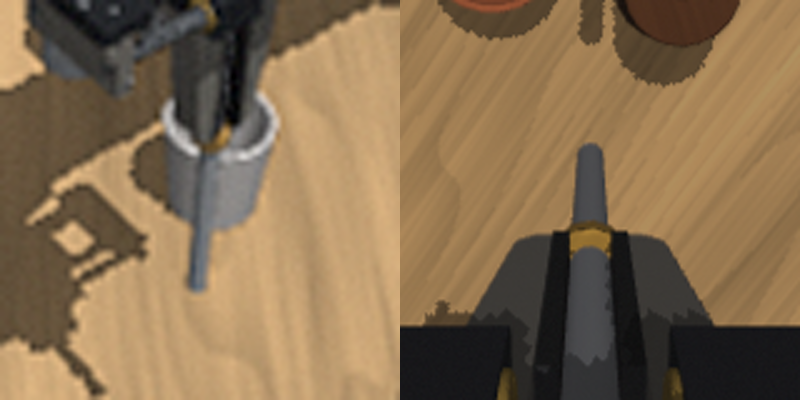

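Run:
```python
from h import *
np.set_printoptions(precision=4,suppress=True)
s=arm.state();r=R.from_quat(np.r_[s['tool_rot'][1:],s['tool_rot'][0]]).as_matrix();p=s['eef_pos'];print(p,'\n',r)
W=cam('wrist');S=cam('scene')
f,e=tri(ray('wrist',256,189.5,W),ray('scene',296.4,243.8,S));c,e2=tri(ray('wrist',256,226,W),ray('scene',300,214.4,S))
print(f,e,c,e2,np.linalg.norm(f-c));print('tool',r.T@(f-p),r.T@(c-p))
for y in(-.006,0,.006):
  for L in (.302,.310):print(y,L,proj('wrist',p+r@[y,0,L],W),proj('scene',p+r@[y,0,L],S))
```

```text
[0.4911 0.2154 0.4869] 
 [[-0.5795  0.815  -0.0011]
 [ 0.815   0.5795 -0.0001]
 [ 0.0005 -0.0009 -1.    ]]
[0.4896 0.217  0.1804] [np.float64(0.0009473316092433545), np.float64(0.0009473316092435553)] [0.4883 0.219  0.289 ] [np.float64(0.0009557715011219638), np.float64(0.0009557715011219491)] 0.10861627329058146
tool [ 0.002  -0.0001  0.3065] [ 0.0044 -0.      0.1979]
-0.006 0.302 [256.5665 199.7503] [294.7325 240.8948]
-0.006 0.31 [256.5596 197.6085] [294.548  242.9314]
0 0.302 [256.5615 193.5429] [296.312  242.3409]
0 0.31 [256.5547 191.5521] [296.1179 244.3769]
0.006 0.302 [256.5565 187.2721] [297.9033 243.7979]
0.006 0.31 [256.5498 185.4355] [297.6994 245.8331]
```

>>> {"method": "play_rows", "body": {
  "linear": [
    [0,-0.05,0.03],
    [-0.005,-0.11,0.035],
    [-0.01,-0.17,0.035],
    [-0.016,-0.23,0.035],
    [-0.016,-0.29,0.035],
    [-0.016,-0.35,0.035],
    [-0.016,-0.41,0.035],
    [-0.016,-0.43,0.035]
  ],
  "delta_rot": [
    [0,0,0.08],
    [0,0,0.17],
    [0,0,0.26],
    [0,0,0.35],
    [0,0,0.44],
    [0,0,0.522],
    [0,0,0.522],
    [0,0,0.522]
  ]
}}

```text
time_s: 4.9
eef_pos: [0.4791, -0.1119, 0.5136]
tool_rot: [-0.0, 0.069, 0.998, -0.001]
force: [-0.5, -0.2, -0.4]
gripper_width: 0.102
grasp_force: 30.0
```

```bash
cat >> h.py <<'E'
yaw=-0.1405
xr=np.array([np.cos(yaw),np.sin(yaw),0]);yr=np.array([-xr[1],xr[0],0])
th=np.deg2rad(27);ax=-np.sin(th)*xr+np.array([0,0,np.cos(th)])
RT=np.column_stack([np.cross(yr,-ax),yr,-ax])
def st(n=6):
    ps=[];
    for _ in range(n):
        arm.get_image('top') if _ else 0
        s=arm.state();ps.append(s['eef_pos'])
    q=s['tool_rot'];return np.mean(ps,0),np.std(ps,0),R.from_quat(np.r_[q[1:],q[0]]).as_matrix(),s
E
python3 - <<'E'
from h import *
np.set_printoptions(precision=4,suppress=True)
p,sd,r,s=st();print(p,sd,s['qpos']);print('rot/90',R.from_matrix(RT@r.T).as_rotvec()/(np.pi/2))
M=np.array([.638,-.1284,.2]);print('lin',(M+.352*ax-p)/.75)
E
```

```text
[ 0.4796 -0.1089  0.5133] [0.0004 0.0025 0.0002] [-0.3099  0.0824  0.4951  1.8714 -0.0424  1.1988  1.6391]
rot/90 [-0.0409 -0.2978 -0.0061]
lin [0.0003 0.0039 0.0004]
```

>>> {"method": "play_rows", "body": {
  "linear": [
    [0,0,0],
    [0,0,0],
    [0,0.004,0],
    [0,0.004,0],
    [0,0.004,0],
    [0,0.004,0]
  ],
  "delta_rot": [
    [-0.0123,-0.089,-0.002],
    [-0.0246,-0.179,-0.004],
    [-0.041,-0.298,-0.006],
    [-0.041,-0.298,-0.006],
    [-0.041,-0.298,-0.006],
    [-0.041,-0.298,-0.006]
  ]
}}

```text
time_s: 5.75
eef_pos: [0.4797, -0.1035, 0.5135]
tool_rot: [0.233, 0.068, 0.97, -0.016]
force: [0.0, 0.3, -0.1]
gripper_width: 0.103
grasp_force: 30.0
```

Run:
```python
from h import *
np.set_printoptions(precision=4,suppress=True)
p,sd,r,s=st(4);print(p,sd,s['qpos']);print('rot/90',R.from_matrix(RT@r.T).as_rotvec()/(np.pi/2))
M=np.array([.638,-.1284,.2]);print('lin',(M+.352*ax-p)/.75)
im,W=shot('wrist','w3'); sc,S=shot('scene','s3')
print('mouth',proj('wrist',M,W),'foot',proj('wrist',p+r@[.002,0,.307],W))
print('scene mouth',proj('scene',M,S),'foot',proj('scene',p+r@[.002,0,.307],S))
u,v=proj('wrist',M+.03*ax,W).astype(int);a=cv2.resize(im[max(v-50,0):max(v-50,0)+100,u-50:u+50],(500,500),interpolation=cv2.INTER_CUBIC);print('origin',u-50,max(v-50,0))
u,v=proj('scene',M,S).astype(int);b=cv2.resize(sc[v-40:v+20,u-18:u+18],(300,500),interpolation=cv2.INTER_CUBIC);print('o2',u-18,v-40)
cv2.imwrite('pics/c4.png',np.hstack([a,b]))
```

```text
[ 0.4798 -0.104   0.5135] [0.0001 0.0003 0.    ] [-0.3295 -0.0436  0.4687  2.0193  0.0291  0.6897  1.5536]
rot/90 [-0.0004  0.0003  0.0013]
lin [-0.0001 -0.0027  0.0002]
mouth [254.6561 183.167 ] foot [256.4565 190.654 ]
scene mouth [238.2366 156.7137] foot [244.7816 147.3635]
origin 204 139
o2 220 116
```

View pics/c4.png

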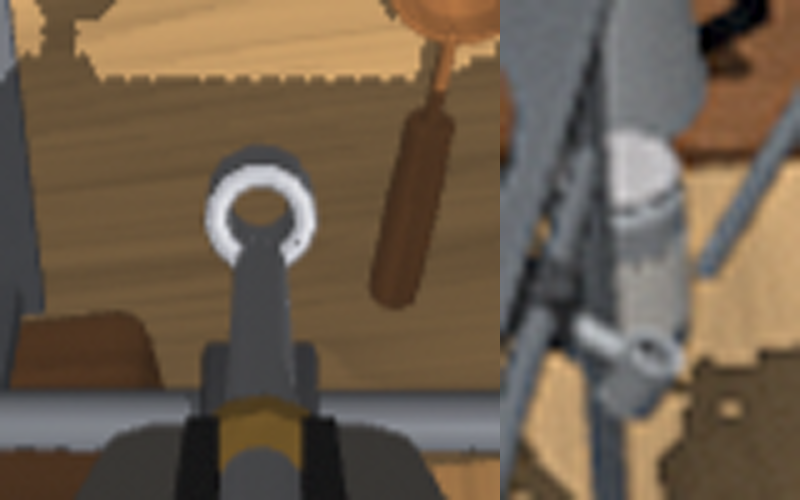

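The wrist crop shows the eyelet mouth centred at (256.4,182.4) with the rod's foot in line above it. In the scene view the mouth is at (238.2,158.0).

Run:
```python
from h import *
np.set_printoptions(precision=4,suppress=True)
p,sd,r,s=st(1);W=cam('wrist');S=cam('scene');T=cam('top')
for nm,a,b in(('mouth',(256.4,182.4),(238.2,158.)),('foot',(256.5,188.),(244.7,147.6))):
    x,e=tri(ray('wrist',*a,W),ray('scene',*b,S));print(nm,x,e,r.T@(x-p))
x,e=tri(ray('wrist',256.4,182.4,W),ray('top',302,178.2,T));print(x,e,r.T@(x-p))
# wrist ray at known height
x=plane('wrist',256.4,182.4,.2,W);print('wrist@.2',x,r.T@(x-p))
for q in(-.002,0,.002,.004):print(q,proj('wrist',p+r@[q,0,.307],W),proj('wrist',p+r@[q,0,.3475],W))
```

```text
mouth [ 0.6388 -0.1268  0.1968] [np.float64(0.0007545925994255201), np.float64(0.0007545925994255927)] [0.0009 0.0007 0.3549]
foot [ 0.6158 -0.124   0.2368] [np.float64(0.000962381318533309), np.float64(0.0009623813185332959)] [0.0033 0.0002 0.3087]
[ 0.6399 -0.1277  0.1967] [np.float64(0.0005083604391762599), np.float64(0.000508360439176344)] [-0.0001 -0.0001  0.3555]
wrist@.2 [ 0.6371 -0.1268  0.2   ] [0.0009 0.0004 0.3513]
-0.002 [255.9893 194.7747] [256.0198 185.7236]
0 [255.9885 192.7323] [256.0192 183.9078]
0.002 [255.9878 190.6832] [256.0185 182.0867]
0.004 [255.987  188.6272] [256.0179 180.2604]
```

>>> {"method": "play_rows", "body": {
  "linear": [
    [0.0025,-0.0004,0.0013],
    [0.01,-0.0015,-0.013],
    [0.0205,-0.003,-0.0343],
    [0.0205,-0.003,-0.0343],
    [0.0205,-0.003,-0.0343]
  ],
  "delta_rot": [
    [0,0,0],
    [0,0,0],
    [0,0,0],
    [0,0,0],
    [0,0,0]
  ]
}}

```text
time_s: 6.5
eef_pos: [0.495, -0.1072, 0.4871]
tool_rot: [0.233, 0.07, 0.97, -0.017]
force: [0.3, 0.0, -0.1]
gripper_width: 0.106
grasp_force: 30.0
```

Run:
```python
from h import *
np.set_printoptions(precision=4,suppress=True)
p,sd,r,s=st(3);print(p,sd);print('rot/90',R.from_matrix(RT@r.T).as_rotvec()/(np.pi/2))
im,W=shot('wrist','w4')
M=np.array([.638,-.127,.2]);print('mouth',proj('wrist',M,W),r.T@(M-p))
a=cv2.resize(im[150:220,215:295],(800,700),interpolation=cv2.INTER_CUBIC)[:600]
cv2.imwrite('pics/c5.png',a)
```

```text
[ 0.495  -0.1073  0.4876] [0.     0.     0.0004]
rot/90 [-0.0004  0.0012  0.0019]
mouth [256.7118 186.578 ] [0.0025 0.0007 0.3218]
```

View pics/c5.png

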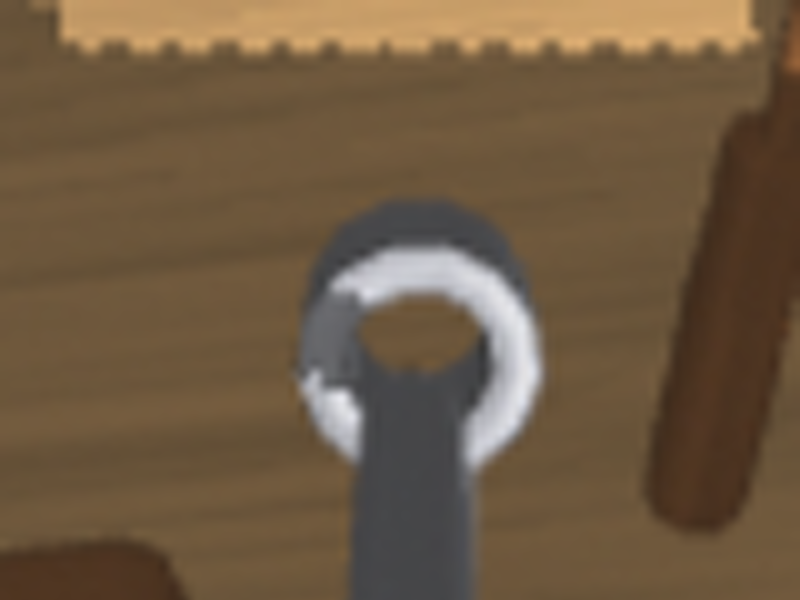

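>>> {"method": "play_rows", "body": {
  "linear": [
    [-0.0028,0.0013,-0.0015],
    [-0.0028,0.0013,-0.0015],
    [0.003,0.0005,-0.013],
    [0.009,-0.0003,-0.025],
    [0.0152,-0.0012,-0.0371],
    [0.0152,-0.0012,-0.0371]
  ],
  "delta_rot": [
    [0,0,0],
    [0,0,0],
    [0,0,0],
    [0,0,0],
    [0,0,0],
    [0,0,0]
  ]
}}

```text
time_s: 7.25
eef_pos: [0.5065, -0.1079, 0.4579]
tool_rot: [0.232, 0.07, 0.97, -0.017]
force: [-0.8, -0.6, -0.5]
gripper_width: 0.103
grasp_force: 30.0
```

Run:
```python
from h import *
np.set_printoptions(precision=4,suppress=True)
p,sd,r,s=st(3);print(p,sd,s['force'],s['ft_torque']);print('rot/90',R.from_matrix(RT@r.T).as_rotvec()/(np.pi/2))
im,W=shot('wrist','w5')
M=np.array([.638,-.127,.2]);print('mouth',proj('wrist',M,W),r.T@(M-p))
g=cv2.cvtColor(im,cv2.COLOR_BGR2GRAY)
for v in range(184,226,4): print(v,g[v,236:280])
```

```text
[ 0.5065 -0.108   0.4586] [0.0001 0.0001 0.0005] [ 0.781  -0.0915 -0.5709] [0.0936 0.5034 0.0257]
rot/90 [-0.0002 -0.      0.002 ]
mouth [256.0537 197.6487] [-0.001  -0.0001  0.2908]
184 [ 92  93  92  94  92  92  93  92  91  83  72  70  70  72  72  71  78 118
 122 124 125 127 128 112  81  72  71  71  76  76  81  87  88  87  87  88
  88  89  89  88  87  87  86  85]
188 [ 91  92  92  91  92  92  92  87  70  67  85 102 107 107 105 131 134 132
 187 191 190 186 184 188 200 212 216 219 213 180  97  83  87  89  90  90
  89  89  88  88  87  87  86  86]
192 [ 90  89  90  90  89  89  88  83  98 104 103 102  99  91  81  69  69  70
  70  69  69  70  69  71  77  80 118 174 188 211 224 219 165  98  90  90
  91  91  91  90  91  90  90  89]
196 [ 96  95  96  96  96  95  88 145 163 183 206 121  80  83  68  68  69  70
  70  69  70  70  69  71  77  78  69  64 124 170 193 220 217 128  88  86
  87  87  88  88  89  88  88  88]
200 [ 81  81  82  81  81  82  81 121 171 190 214 221 179  97  69  68  70  70
  70  70  70  70  69  70  75  80  70  88 160 181 203 220 205 116  87  86
  86  86  86  86  86  86  84  8
[... 226 characters left out ...]
2  92  92  93  95 115  76  69  71  71
  69  70  70  70  69  70  73  78 115 106  89  87  86  85  84  85  88  89
  89  89  90  91  91  90  91  91]
212 [89 89 91 90 91 92 91 93 93 93 93 93 93 77 69 70 71 70 69 69 69 70 69 68
 68 69 84 90 91 90 90 90 91 90 91 90 90 91 91 90 91 91 91 90]
216 [88 87 86 86 87 87 85 86 87 87 87 88 89 71 68 69 70 70 69 70 70 69 69 69
 68 68 66 87 87 87 88 87 86 85 85 86 85 85 85 85 85 86 86 86]
220 [89 88 88 88 88 89 88 89 89 89 90 79 66 62 63 63 64 63 63 61 63 64 63 62
 62 61 61 66 74 86 93 93 94 95 94 94 93 90 88 87 88 89 89 89]
224 [60 60 60 60 52 28 23 22 23 22 23 36 81 86 84 85 87 88 89 87 86 86 85 85
 85 87 85 85 47 25 21 22 23 22 23 42 59 61 61 60 60 62 62 69]
```

>>> {"method": "play_rows", "body": {
  "linear": [
    [0.0075,-0.001,-0.015],
    [0.015,-0.002,-0.03],
    [0.0225,-0.003,-0.0446],
    [0.03,-0.0042,-0.0594],
    [0.03,-0.0042,-0.0594]
  ],
  "delta_rot": [
    [0,0,0],
    [0,0,0],
    [0,0,0],
    [0,0,0],
    [0,0,0]
  ]
}}

```text
time_s: 7.9
eef_pos: [0.5289, -0.1111, 0.4135]
tool_rot: [0.232, 0.07, 0.97, -0.017]
force: [0.2, -0.9, -0.7]
gripper_width: 0.102
grasp_force: 30.0
```

Run:
```python
from h import *
np.set_printoptions(precision=4,suppress=True)
p,sd,r,s=st(3);print(p,sd,s['force'],s['ft_torque'],s['gripper_width']);print('rot/90',R.from_matrix(RT@r.T).as_rotvec()/(np.pi/2))
M=np.array([.638,-.127,.2]);print(r.T@(M-p))
```

```text
[ 0.5288 -0.1112  0.4143] [0.     0.0001 0.0006] [-0.7524 -0.4062 -1.0219] [0.0999 0.4513 0.0342] 0.0996218277711486
rot/90 [-0.0003  0.0005  0.002 ]
[-0.0008 -0.0001  0.241 ]
```

>>> {"method": "play_rows", "body": {
  "linear": [
    [0.0075,-0.001,-0.015],
    [0.015,-0.002,-0.03],
    [0.021,-0.003,-0.0416],
    [0.021,-0.003,-0.0416]
  ],
  "delta_rot": [
    [0,0,0],
    [0,0,0],
    [0,0,0],
    [0,0,0]
  ]
}}

```text
time_s: 8.4
eef_pos: [0.5446, -0.1134, 0.3829]
tool_rot: [0.232, 0.07, 0.97, -0.016]
force: [-0.2, -0.2, -0.3]
gripper_width: 0.1
grasp_force: 30.0
```

>>> {"method": "play_rows", "body": {
  "linear": [
    [0.0012,-0.0002,-0.0024],
    [0.0018,-0.0003,-0.0036]
  ],
  "delta_rot": [
    [0,0,0],
    [0,0,0]
  ]
}}

```text
time_s: 8.6
eef_pos: [0.5459, -0.1138, 0.3816]
tool_rot: [0.234, 0.07, 0.97, -0.016]
force: [0.4, 0.2, 0.2]
gripper_width: 0.105
grasp_force: 30.0
```

>>> {"method": "play_rows", "body": {
  "linear": [
    [0,0,0],
    [0,0,0],
    [0,0,0],
    [0,0,0],
    [0,0,0],
    [0,0,0]
  ],
  "delta_rot": [
    [0,0,0],
    [0,0,0],
    [0,0,0],
    [0,0,0],
    [0,0,0],
    [0,0,0]
  ],
  "claw": 0.45
}}

```text
time_s: 9.2
eef_pos: [0.5459, -0.1137, 0.3815]
tool_rot: [0.234, 0.07, 0.97, -0.016]
force: [0.1, 0.4, -0.3]
gripper_width: 0.45
grasp_force: 0.0
```

>>> {"method": "play_rows", "body": {
  "linear": [
    [-0.01,0.0014,0.02],
    [-0.03,0.004,0.06],
    [-0.05,0.007,0.1],
    [-0.07,0.01,0.139],
    [-0.07,0.01,0.139]
  ],
  "delta_rot": [
    [0,0,0],
    [0,0,0],
    [0,0,0],
    [0,0,0],
    [0,0,0]
  ]
}}

```text
time_s: 9.7
eef_pos: [0.4929, -0.1068, 0.4897]
tool_rot: [0.237, 0.07, 0.969, -0.015]
force: [0.0, 0.2, 0.0]
gripper_width: 0.447
grasp_force: 0.0
```

Run:
```python
from h import *
np.set_printoptions(precision=4,suppress=True)
p,sd,r,s=st(2);print(p,s['gripper_width'],s['qpos'])
im,W=shot('wrist','w6');sc,S=shot('scene','s6')
M=np.array([.638,-.127,.2]);u,v=proj('wrist',M+.06*ax,W).astype(int);v=max(v-60,0);u=u-60
a=cv2.resize(im[v:v+120,u:u+120],(500,500),interpolation=cv2.INTER_CUBIC)
u2,v2=proj('scene',M,S).astype(int);b=cv2.resize(sc[v2-45:v2+30,u2-20:u2+25],(300,500),interpolation=cv2.INTER_CUBIC)
print(u,v,u2-20,v2-45,'mouth',proj('wrist',M,W),proj('scene',M,S),'top',proj('wrist',M+.081*ax,W),proj('scene',M+.081*ax,S),'col',proj('wrist',M+.004*ax,W))
cv2.imwrite('pics/c6.png',np.hstack([a,b]))
# strainer target: handle dir etc
e=np.array([.5441,-.2989]);q=np.array([.4619,-.1936]);d=(e-q)/np.linalg.norm(e-q);g=e-d*.064;print('grasp xy',g,'d',d)
y=np.array([-d[1],d[0],0]);y=y if y[1]>0 else -y;Rg=np.column_stack([np.cross(y,[0,0,-1]),y,[0,0,-1]])
print('rot/90',R.from_matrix(Rg@r.T).as_rotvec()/(np.pi/2),'y',y,'lin to z.30',(np.r_[g,.30]-p)/.75)
```

```text
[ 0.493  -0.1066  0.4887] 0.4484390188310701 [-0.3599  0.0098  0.5193  2.0341 -0.0246  0.6222  1.6019]
195 143 218 111 mouth [255.4071 186.9957] [238.2351 156.982 ] top [255.27   211.1579] [249.277  138.5614] col [255.402  187.8982]
grasp xy [ 0.5047 -0.2485] d [ 0.6153 -0.7883]
rot/90 [ 0.1545  0.27   -0.4772] y [0.7883 0.6153 0.    ] lin to z.30 [ 0.0156 -0.1892 -0.2516]
```

View pics/c6.png

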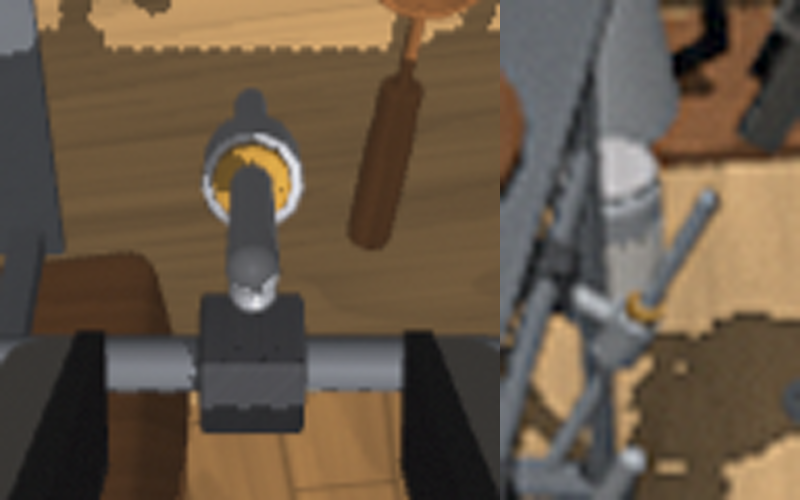

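The bombilla hangs in the eyelet: its brass collar is seated on the mouth at crop (255,180), and the rod leans along the tube. Next is the strainer.

>>> {"method": "play_rows", "body": {
  "linear": [
    [0.003,-0.04,0],
    [0.006,-0.09,0],
    [0.01,-0.14,-0.01],
    [0.014,-0.189,-0.05],
    [0.0156,-0.189,-0.11],
    [0.0156,-0.189,-0.17],
    [0.0156,-0.189,-0.22],
    [0.0156,-0.189,-0.2516]
  ],
  "delta_rot": [
    [0.025,0.045,-0.08],
    [0.05,0.09,-0.159],
    [0.075,0.135,-0.238],
    [0.1,0.18,-0.318],
    [0.128,0.225,-0.398],
    [0.1545,0.27,-0.477],
    [0.1545,0.27,-0.477],
    [0.1545,0.27,-0.477]
  ]
}}

```text
time_s: 10.65
eef_pos: [0.5041, -0.2476, 0.2917]
tool_rot: [-0.006, 0.439, 0.899, -0.001]
force: [0.9, -0.6, -0.3]
gripper_width: 0.451
grasp_force: 0.0
```

Run:
```python
from h import *
np.set_printoptions(precision=4,suppress=True)
p,sd,r,s=st(4);print(p,sd,s['qpos'],'\n',r)
im,W=shot('wrist','w7')
t=cv2.imread('pics/top0.png');
# strainer mask in wrist and in top
E=np.array([.5441,-.2989,.01]);Q=np.array([.4619,-.1936,.012])
print('eye pred',proj('wrist',E,W),'pan',proj('wrist',Q,W))
hsv=cv2.cvtColor(im,cv2.COLOR_BGR2HSV)
m=((hsv[...,1]<50)&(hsv[...,2]>90)).astype(np.uint8)*255
n,l,st_,ce=cv2.connectedComponentsWithStats(m)
for i in range(1,n):
    if st_[i,4]>150: print(i,st_[i],ce[i])
cs,h=cv2.findContours(m,cv2.RETR_CCOMP,cv2.CHAIN_APPROX_NONE)
for c,hh in zip(cs,h[0]):
    if hh[3]>=0 and cv2.contourArea(c)>60: print('hole',cv2.minEnclosingCircle(c),cv2.contourArea(c))
```

```text
[ 0.5038 -0.2474  0.2918] [0.0005 0.0004 0.0018] [-0.0851  0.5205  0.6246  1.9371 -0.4055  0.8223  1.424 ] 
 [[-0.6153  0.7882 -0.01  ]
 [ 0.7882  0.6154  0.0031]
 [ 0.0086 -0.006  -0.9999]]
eye pred [258.3408 268.2732] pan [258.454  120.4801]
1 [ 223   79   76  184 5296] [259.9843 148.9092]
2 [ 341   92   70   71 3894] [375.4489 127.0539]
hole ((260.9300842285156, 116.32299041748047), 35.46577453613281) 877.0
```

Run:
```python
from h import *
np.set_printoptions(precision=4,suppress=True)
p,sd,r,s=st(2);W=cam('wrist');T=cam('top')
def mask(im,s,v):
    h=cv2.cvtColor(im,cv2.COLOR_BGR2HSV);return ((h[...,1]<s)&(h[...,2]>v)).astype(np.uint8)*255
im=cv2.imread('pics/w7.png');m=mask(im,50,90)
P=[]
for v in range(160,262,8):
    u=np.where(m[v,220:300])[0]+220; a,b=plane('wrist',u.min()-.5,v,.01,W),plane('wrist',u.max()+.5,v,.01,W)
    P.append((a+b)/2);w=np.linalg.norm(a-b)
    print(v,u.min(),u.max(),'%.4f'%w,P[-1][:2])
P=np.array(P);
print('pan',plane('wrist',260.9,116.3,.016,W))
t=cv2.imread('pics/top0.png');m=mask(t,50,90);n,l,st_,ce=cv2.connectedComponentsWithStats(m)
for i in range(1,n):
    x,y,w,h,A=st_[i]
    if 300<x<340 and 205<y<250: print('top comp',st_[i])
```

```text
160 253 268 0.0138 [ 0.4863 -0.2195]
168 253 268 0.0139 [ 0.4906 -0.225 ]
176 253 268 0.0140 [ 0.495  -0.2305]
184 253 268 0.0141 [ 0.4994 -0.2362]
192 253 268 0.0141 [ 0.5038 -0.2418]
200 253 267 0.0133 [ 0.508  -0.2479]
208 253 267 0.0134 [ 0.5126 -0.2537]
216 253 267 0.0135 [ 0.5172 -0.2596]
224 253 267 0.0136 [ 0.5219 -0.2656]
232 253 267 0.0137 [ 0.5266 -0.2716]
240 253 267 0.0138 [ 0.5315 -0.2778]
248 253 267 0.0139 [ 0.5363 -0.284 ]
256 246 271 0.0242 [ 0.5402 -0.2912]
pan [ 0.464  -0.1907  0.016 ]
top comp [304 213  48  42 508]
```

>>> {"method": "play_rows", "body": {
  "linear": [
    [0.0056,-0.001,-0.03],
    [0.0056,-0.001,-0.07],
    [0.0056,-0.001,-0.1],
    [0.0056,-0.001,-0.115],
    [0.0056,-0.001,-0.115],
    [0.0056,-0.001,-0.115]
  ],
  "delta_rot": [
    [-0.002,-0.0064,0],
    [-0.002,-0.0064,0],
    [-0.002,-0.0064,0],
    [-0.002,-0.0064,0],
    [-0.002,-0.0064,0],
    [-0.002,-0.0064,0]
  ]
}}

```text
time_s: 11.5
eef_pos: [0.5098, -0.2491, 0.2121]
tool_rot: [0.004, 0.438, 0.899, 0.001]
force: [0.1, 0.0, 0.7]
gripper_width: 0.449
grasp_force: 0.0
```

Run:
```python
from h import *
np.set_printoptions(precision=4,suppress=True)
p,sd,r,s=st(4);print(p,sd,s['force'],'\n',r)
im,W=shot('wrist','w8')
h=cv2.cvtColor(im,cv2.COLOR_BGR2HSV);m=(h[...,1]<50)&(h[...,2]>90)
for v in (150,180,200,215,230):
    u=np.where(m[v,230:290])[0]+230
    if len(u): print(v,u.min(),u.max(),(plane('wrist',u.mean(),v,.01,W)),r.T@(plane('wrist',u.mean(),v,.01,W)-p))
```

```text
[ 0.5098 -0.2491  0.2122] [0.     0.0001 0.0001] [ 0.3843  0.0965 -0.3621] 
 [[-0.6159  0.7878  0.0083]
 [ 0.7878  0.6159 -0.0014]
 [-0.0062  0.0057 -1.    ]]
150 230 283 [ 0.4802 -0.2094  0.01  ] [ 0.0508 -0.      0.2019]
180 241 263 [ 0.489 -0.225  0.01 ] [ 0.0331 -0.0027  0.202 ]
200 244 263 [ 0.4983 -0.2334  0.01  ] [ 0.0207 -0.0006  0.2021]
215 244 262 [ 0.5038 -0.2413  0.01  ] [ 0.0112 -0.0011  0.2021]
230 256 260 [ 0.5114 -0.2478  0.01  ] [0.0014 0.0009 0.2022]
```

>>> {"method": "play_rows", "body": {
  "linear": [
    [-0.001,0,-0.012],
    [-0.001,0,-0.024],
    [-0.001,0,-0.025]
  ],
  "delta_rot": [
    [0.001,0.005,0],
    [0.001,0.005,0],
    [0.001,0.005,0]
  ]
}}

```text
time_s: 12.0
eef_pos: [0.5082, -0.2484, 0.1907]
tool_rot: [-0.002, 0.438, 0.899, -0.0]
force: [-0.4, 0.4, 0.1]
gripper_width: 0.447
grasp_force: 0.0
```

>>> {"method": "play_rows", "body": {
  "linear": [
    [0,0,0],
    [0,0,0],
    [0,0,0],
    [0,0,0],
    [0,0,0],
    [0,0,0],
    [0,0,0]
  ],
  "delta_rot": [
    [0,0,0],
    [0,0,0],
    [0,0,0],
    [0,0,0],
    [0,0,0],
    [0,0,0],
    [0,0,0]
  ],
  "claw": 0
}}

```text
time_s: 12.7
eef_pos: [0.5085, -0.2488, 0.1921]
tool_rot: [-0.001, 0.438, 0.899, -0.0]
force: [-0.3, 0.1, 1.1]
gripper_width: 0.151
grasp_force: 30.0
```

>>> {"method": "play_rows", "body": {
  "linear": [
    [0,0,0.03],
    [0,0,0.08],
    [-0.01,0,0.14],
    [-0.02,0,0.2],
    [-0.04,0,0.26],
    [-0.055,0.0,0.32],
    [-0.06,0.03,0.38],
    [-0.06,0.08,0.387]
  ],
  "delta_rot": [
    [0,0,0],
    [0,0,0],
    [0,0,0],
    [0,0,0.05],
    [0,0,0.1],
    [0,0,0.18],
    [0,0,0.26],
    [0,0,0.34]
  ]
}}

```text
time_s: 13.5
eef_pos: [0.4629, -0.1914, 0.4875]
tool_rot: [0.004, 0.186, 0.983, -0.001]
force: [0.8, -0.1, -2.0]
gripper_width: 0.146
grasp_force: 30.0
```

>>> {"method": "play_rows", "body": {
  "linear": [
    [0,0.05,0],
    [0,0.11,0],
    [0,0.17,0],
    [0,0.23,0],
    [0,0.29,0],
    [0,0.327,0],
    [0,0.327,0],
    [0,0.327,0]
  ],
  "delta_rot": [
    [0,0,0.05],
    [0,0,0.1],
    [0,0,0.15],
    [0,0,0.15],
    [0,0,0.15],
    [0,0,0.15],
    [0,0,0.15],
    [0,0,0.15]
  ]
}}

```text
time_s: 14.3
eef_pos: [0.4633, 0.0566, 0.4819]
tool_rot: [-0.001, 0.068, 0.998, -0.001]
force: [-0.0, 0.3, -2.1]
gripper_width: 0.147
grasp_force: 30.0
```

Run:
```python
from h import *
np.set_printoptions(precision=4,suppress=True)
p,sd,r,s=st(3);print(p,sd,s['qpos'],s['gripper_width'],s['grasp_force'])
P=np.array([.6598,.031,.2])
print('rot/90',R.from_matrix(RT@r.T).as_rotvec()/(np.pi/2),'lin',(P+.085*ax-RT@[-.0625,0,.187]-p)/.75)
```

```text
[0.4633 0.0558 0.482 ] [0.0001 0.0006 0.0001] [-0.5514  0.0611  0.3813  1.9603 -0.0244  1.1271  1.2709] 0.14831015058465868 29.999010264873505
rot/90 [-0.0412 -0.2985 -0.0003] lin [ 0.0254  0.0004 -0.0907]
```

>>> {"method": "play_rows", "body": {
  "linear": [
    [0,0,0],
    [0,0,0],
    [0,0,0],
    [0,0,0],
    [0.0254,0.0004,0],
    [0.0254,0.0004,-0.05],
    [0.0254,0.0004,-0.09],
    [0.0254,0.0004,-0.09]
  ],
  "delta_rot": [
    [-0.0123,-0.089,0],
    [-0.0246,-0.179,0],
    [-0.0412,-0.2985,0],
    [-0.0412,-0.2985,0],
    [-0.0412,-0.2985,0],
    [-0.0412,-0.2985,0],
    [-0.0412,-0.2985,0],
    [-0.0412,-0.2985,0]
  ]
}}

```text
time_s: 15.2
eef_pos: [0.481, 0.0551, 0.411]
tool_rot: [0.229, 0.068, 0.971, -0.019]
force: [-0.2, -0.1, -1.8]
gripper_width: 0.146
grasp_force: 30.0
```

Run:
```python
from h import *
np.set_printoptions(precision=4,suppress=True)
p,sd,r,s=st(3);print(p,sd,s['qpos'],s['grasp_force']);print('rot/90',R.from_matrix(RT@r.T).as_rotvec()/(np.pi/2))
t,T=shot('top','t9');sc,S=shot('scene','s9')
E=p+r@[-.0625,0,.182];P=np.array([.6598,.031,.2]);tip=P+.053*ax
o=[]
for n,i,C in(('top',t,T),('scene',sc,S)):
    u,v=proj(n,E,C).astype(int);x,y=u-30,v-37;print(n,'eye(top face)',proj(n,E,C),'tip',proj(n,tip,C),'crop o',x,y)
    o.append(cv2.resize(i[y:y+75,x:x+50],(400,600),interpolation=cv2.INTER_CUBIC))
cv2.imwrite('pics/c7.png',np.hstack(o))
```

```text
[0.482  0.0554 0.4132] [0.0007 0.0003 0.0017] [-0.569   0.0775  0.3572  2.1475  0.2854  0.4947  0.9899] 29.99914973974228
rot/90 [ 0.0008 -0.0002 -0.0003]
top eye(top face) [238.5036 180.281 ] tip [239.5239 175.2651] crop o 208 143
scene eye(top face) [243.8805 169.8294] tip [238.0536 178.6977] crop o 213 132
```

View pics/c7.png

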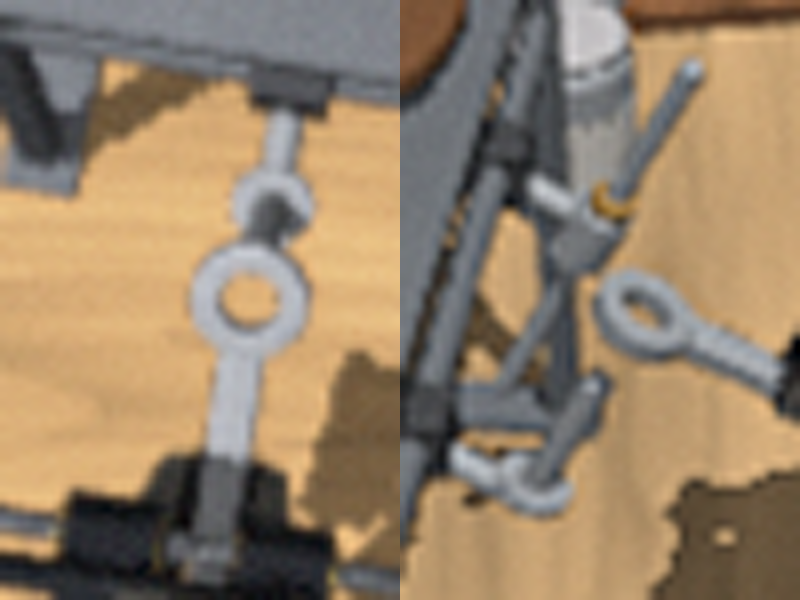

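The last picture shows the strainer eye at top (239.3,180.1) and scene (243.4,170.8). The peg tip is just beyond and below it at scene (238.0,179.8).

Run:
```python
from h import *
np.set_printoptions(precision=4,suppress=True)
T=cam('top');S=cam('scene')
e,a=tri(ray('top',239.25,180.1,T),ray('scene',243.4,170.75,S));t,b=tri(ray('top',240,175,T),ray('scene',238,179.75,S));c,d=tri(ray('top',241.7,168.7,T),ray('scene',229.7,191.7,S))
B=np.column_stack([np.cross(yr,ax),yr,ax]);print(e,a,t,b)
print('eye-tip peg frame',B.T@(e-t),'eye-collar',B.T@(e-c),'tip-col',B.T@(t-c))
P=np.array([.6598,.031,.2]);p,sd,r,s=st(2);print('nominal',B.T@(p+r@[-.0625,0,.182]-P),B.T@(e-P),B.T@(t-P),B.T@(c-P))
```

```text
[0.6202 0.0343 0.2748] [np.float64(0.00015533202361443115), np.float64(0.00015533202361460034)] [0.6368 0.0333 0.2427] [np.float64(0.0005311975906761762), np.float64(0.0005311975906760648)]
eye-tip peg frame [-0.0002 -0.0014  0.0362] eye-collar [-0.0013 -0.0016  0.0897] tip-col [-0.0011 -0.0001  0.0534]
nominal [0.0024 0.0008 0.0921] [-0.0014 -0.0023  0.0847] [-0.0012 -0.0009  0.0485] [-0.0001 -0.0008 -0.005 ]
```

>>> {"method": "play_rows", "body": {
  "linear": [
    [0.0003,0.0019,0],
    [0.005,0.001,-0.01],
    [0.012,0.0003,-0.023],
    [0.017,-0.0005,-0.033],
    [0.0212,-0.0011,-0.0416],
    [0.0212,-0.0011,-0.0416]
  ],
  "delta_rot": [
    [0,0,0],
    [0,0,0],
    [0,0,0],
    [0,0,0],
    [0,0,0],
    [0,0,0]
  ]
}}

```text
time_s: 16.05
eef_pos: [0.4987, 0.0558, 0.3822]
tool_rot: [0.232, 0.067, 0.97, -0.017]
force: [0.2, 0.3, -2.1]
gripper_width: 0.147
grasp_force: 30.0
```

Run:
```python
from h import *
np.set_printoptions(precision=4,suppress=True)
p,sd,r,s=st(4);print(p,sd,s['force'],s['ft_torque']);print('rot/90',R.from_matrix(RT@r.T).as_rotvec()/(np.pi/2))
B=np.column_stack([np.cross(yr,ax),yr,ax]);P=np.array([.6598,.031,.2]);print('nominal',B.T@(p+r@[-.0625,0,.182]-P))
t,T=shot('top','t10')
g=cv2.cvtColor(t,cv2.COLOR_BGR2GRAY);print(g[164:188,228:254])
```

```text
[0.4986 0.0559 0.3829] [0.0001 0.0001 0.0004] [-0.1323  0.0671 -1.9461] [ 0.1236  0.5576 -0.0798]
rot/90 [ 0.0006 -0.0001 -0.0015]
nominal [0.0002 0.0023 0.055 ]
[[180 181 181 181 179 180 181 180 177 170 168 171 170 171 177 154 136 156
  172 178 178 180 181 181 184 184]
 [188 187 185 186 184 187 186 182 185 164 163 176 182 187 184 185 182 160
  156 175 178 176 178 178 179 181]
 [193 194 192 190 192 191 193 191 186 178 184 183 174 171 166 171 185 180
  149 174 183 183 181 183 181 181]
 [191 190 190 192 191 190 195 191 175 181 181 176 144 121 111 134 174 184
  166 176 187 187 188 189 188 183]
 [193 192 193 191 189 192 191 190 179 166 160 148 113  94  81  83 146 162
  157 159 184 187 186 187 185 185]
 [198 197 198 195 200 196 187 176 166 155 152 146 136 117  96  76  86  97
  105 157 184 186 186 188 188 184]
 [191 192 195 197 199 187 168 157 184 200 198 195 189 174 152 112  88  89
  111 178 195 191 188 190 193 191]
 [185 185 184 189 182 175 176 190 192 192 185 187 187 186 185 164 115 103
  146 189 196 197 191 196 194 192]
 [186 184 187 188 175 176 187 190 184 181 171 167 169 172 183 185 
[... 978 characters left out ...]
71 176 188
  190 191 191 190 192 186 190 188]
 [184 183 185 184 184 181 183 179 178 181 182 180 179 172 175 174 184 188
  192 191 193 192 194 193 195 195]
 [184 184 183 183 180 179 180 177 186 188 188 181 169 167 182 180 183 184
  188 172 172 174 186 193 192 194]
 [179 169 174 173 174 178 178 177 188 189 185 183 152 173 183 181 180 184
  180 126 101 107 152 162 182 186]
 [180 175 172 172 170 171 174 192 191 188 184 184 146 167 181 177 181 181
  180 118  92  96  97 103 164 165]
 [180 181 174 176 174 173 165 188 191 187 185 186 143 164 175 174 178 178
  159 111  93  93  94  98 143 120]
 [183 183 182 181 182 181 164 183 192 181 185 184 150 165 176 176 177 177
  124  92  90  94  93  90  99  93]]
```

>>> {"method": "play_rows", "body": {
  "linear": [
    [0.005,-0.0007,-0.01],
    [0.01,-0.0014,-0.02],
    [0.015,-0.002,-0.03],
    [0.018,-0.0025,-0.0356],
    [0.018,-0.0025,-0.0356]
  ],
  "delta_rot": [
    [0,0,0],
    [0,0,0],
    [0,0,0],
    [0,0,0],
    [0,0,0]
  ]
}}

```text
time_s: 16.75
eef_pos: [0.5121, 0.054, 0.3559]
tool_rot: [0.232, 0.067, 0.97, -0.017]
force: [0.9, 0.5, -1.7]
gripper_width: 0.147
grasp_force: 30.0
```

>>> {"method": "play_rows", "body": {
  "linear": [
    [0.003,-0.0004,-0.006],
    [0.006,-0.0008,-0.012],
    [0.006,-0.0008,-0.012]
  ],
  "delta_rot": [
    [0,0,0],
    [0,0,0],
    [0,0,0]
  ]
}}

```text
time_s: 17.05
eef_pos: [0.5165, 0.0535, 0.3473]
tool_rot: [0.233, 0.067, 0.97, -0.017]
force: [-0.5, 0.4, -2.2]
gripper_width: 0.151
grasp_force: 30.0
```

Run:
```python
from h import *
np.set_printoptions(precision=4,suppress=True)
p,sd,r,s=st(4);print(p,sd,s['force'],s['ft_torque']);print('rot/90',R.from_matrix(RT@r.T).as_rotvec()/(np.pi/2))
B=np.column_stack([np.cross(yr,ax),yr,ax]);P=np.array([.6598,.031,.2]);print('nominal',B.T@(p+r@[-.0625,0,.182]-P))
```

```text
[0.5165 0.0535 0.3476] [0.     0.     0.0002] [ 0.8792  0.2384 -0.9384] [0.1226 0.5509 0.0098]
rot/90 [ 0.0004  0.0001 -0.0016]
nominal [0.0003 0.0025 0.0154]
```

>>> {"method": "play_rows", "body": {
  "linear": [
    [0.0018,-0.0003,-0.0036],
    [0.0018,-0.0003,-0.0036]
  ],
  "delta_rot": [
    [0,0,0],
    [0,0,0]
  ]
}}

```text
time_s: 17.4
eef_pos: [0.5178, 0.0533, 0.345]
tool_rot: [0.233, 0.067, 0.97, -0.016]
force: [0.1, 0.8, -1.4]
gripper_width: 0.145
grasp_force: 30.0
```

>>> {"method": "play_rows", "body": {
  "linear": [
    [0.0012,-0.0002,-0.0024],
    [0.0012,-0.0002,-0.0024]
  ],
  "delta_rot": [
    [0,0,0],
    [0,0,0]
  ]
}}

```text
time_s: 17.6
eef_pos: [0.5187, 0.0531, 0.3432]
tool_rot: [0.233, 0.067, 0.97, -0.016]
force: [-1.2, 0.2, -2.4]
gripper_width: 0.146
grasp_force: 30.0
```

>>> {"method": "play_rows", "body": {
  "linear": [
    [0.0012,-0.0002,-0.0024],
    [0.0018,-0.0003,-0.0036],
    [0.0018,-0.0003,-0.0036]
  ],
  "delta_rot": [
    [0,0,0],
    [0,0,0],
    [0,0,0]
  ]
}}

```text
time_s: 17.9
eef_pos: [0.5201, 0.053, 0.3407]
tool_rot: [0.233, 0.067, 0.97, -0.016]
force: [-2.3, -0.0, 1.3]
gripper_width: 0.147
grasp_force: 30.0
```

>>> {"method": "play_rows", "body": {
  "linear": [
    [0,0,0],
    [0,0,0],
    [0,0,0],
    [0,0,0],
    [0,0,0],
    [0,0,0],
    [0,0,0],
    [0,0,0]
  ],
  "delta_rot": [
    [0,0,0],
    [0,0,0],
    [0,0,0],
    [0,0,0],
    [0,0,0],
    [0,0,0],
    [0,0,0],
    [0,0,0]
  ],
  "claw": 0.4
}}

```text
time_s: 18.7
eef_pos: [0.52, 0.0529, 0.3406]
tool_rot: [0.233, 0.067, 0.97, -0.016]
force: [0.3, -1.2, 0.3]
gripper_width: 0.394
grasp_force: 0.0
```

>>> {"method": "play_rows", "body": {
  "linear": [
    [-0.006,0.0008,0.012],
    [-0.02,0.003,0.04],
    [-0.05,0.007,0.1],
    [-0.08,0.011,0.15],
    [-0.1,0.011,0.17],
    [-0.1,0.011,0.17]
  ],
  "delta_rot": [
    [0,0,0],
    [0,0,0],
    [0,0,0],
    [0,0,0],
    [0,0,0],
    [0,0,0]
  ]
}}

```text
time_s: 19.3
eef_pos: [0.444, 0.0611, 0.4712]
tool_rot: [0.235, 0.067, 0.969, -0.014]
force: [1.1, -0.8, 0.2]
gripper_width: 0.397
grasp_force: 0.0
```

Run:
```python
from h import *
np.set_printoptions(precision=4,suppress=True)
im,W=shot('wrist','w11');t,T=shot('top','t11');sc,S=shot('scene','s11')
h=lambda i:cv2.cvtColor(i,cv2.COLOR_BGR2HSV)
P=np.array([.6598,.031,.2]);E=P+.01*ax
B=np.column_stack([np.cross(yr,ax),yr,ax])
for z in(0,.01,.053):print(z,proj('wrist',P+z*ax,W),proj('scene',P+z*ax,S),proj('top',P+z*ax,T))
m=((h(im)[...,1]<60)&(h(im)[...,2]>110)).astype(np.uint8)*255
n,l,q,c=cv2.connectedComponentsWithStats(m)
for i in range(1,n):
    if q[i,4]>100:print(q[i],c[i])
# change of scene vs the grasped-before image: where the strainer is now
for a,b,C,nm in((sc,'s9',S,'scene'),(t,'t9',T,'top')):
    g=cv2.cvtColor(a,cv2.COLOR_BGR2GRAY)
    u,v=proj(nm,E,C).astype(int)
    print(nm,u,v);print('\n'.join(''.join(' .:-=+*#%@'[min(int(x)//24,9)] for x in row) for row in g[v-16:v+40,u-14:u+62] ))
```

```text
0 [254.7856 246.2908] [230.4015 190.7827] [241.2757 169.058 ]
0.01 [254.7886 250.0567] [231.8078 188.5617] [240.9596 170.1779]
0.053 [254.8036 269.0817] [238.0536 178.6977] [239.5239 175.2651]
[ 145    0   75   47 2418] [180.3077  20.9115]
[ 245   93   44  172 2618] [261.7498 164.919 ]
[  0 172  17  29 281] [  5.4662 184.8541]
[ 97 172  18  23 235] [105.6851 185.7064]
[299 181  17  48 528] [307.5814 205.892 ]
[110 236  13  25 125] [116.76  250.088]
[460 275  52  16 668] [489.488  282.7769]
[218 284  24   6 142] [229.5    286.5282]
[267 284  27   6 160] [280.  286.5]
[ 190  326  128   37 4465] [254.7908 344.3937]
[ 474  326   38   40 1314] [493.6286 345.0449]
[  2 341  37  23 696] [ 20.296  352.9037]
scene 231 188
-+==---:=*#+===:-:=******+************###############**#*+-:.::::-*#***####*
===-:----=*+==-:-:=*******************###############**#**+=-::::+#*****#***
=+=-:::----+=----:=*****+*************############*##***#**#*=--+********#**
+==--+=:--=+===--:=****++************#############*###*****##*++************
+=-:=#*=:-==-==:::=*****+***********#*################******#*###****
[... 7558 characters left out ...]
***####
#######*###==###+--==-=====================-==---===-----==****#+-======**##
####**+*##*==##+======--===-==-===---==========-=--=-=-----=====----=-====##
###*===+**+=-+*========-==-=-=============================================*#
#*++++=+++=-:-=========--==========-=======================================+
*++*#*+***+-:----=================================+=========================
+*++**+**++=------================================*+========================
=+==**+**+*+----:--======-===-==============================================
=**+**+*++*=--------=======-=====================+==========================
=*++*******=-::----==================+===========#+=========================
```

>>> {"method": "play_rows", "body": {
  "linear": [
    [-0.02,0,0.03],
    [-0.03,0,0.06],
    [-0.03,0,0.06],
    [-0.03,0,0.06],
    [-0.03,0,0.06],
    [-0.03,0,0.06],
    [-0.03,0,0.06],
    [-0.03,0,0.06]
  ],
  "delta_rot": [
    [0,0,0],
    [0,0,0],
    [0,0,0],
    [0,0,0],
    [0,0,0],
    [0,0,0],
    [0,0,0],
    [0,0,0]
  ]
}}

```text
time_s: 20.25
eef_pos: [0.4226, 0.0612, 0.5126]
tool_rot: [0.233, 0.067, 0.97, -0.017]
force: [0.4, 0.0, 1.1]
gripper_width: 0.398
grasp_force: 0.0
```

Run:
```python
from h import *
a,S=shot('scene','s12')
for _ in range(6): arm.get_image('top')
b,S=shot('scene','s13');o=cv2.imread('pics/s11.png')
f=lambda x:cv2.GaussianBlur(x,(3,3),0).astype(int)
for x,n in((a,'0.3s'),(o,'1.2s')):
    d=np.abs(f(b)-f(x)).max(2)[140:240,215:300];print(n,d.max(),(d>20).sum())
# eye hole / ring centre in top view: compare with peg pixel ; bright ring mask near
t,T=shot('top','t13');h=cv2.cvtColor(t,cv2.COLOR_BGR2HSV)
m=((h[...,1]<60)&(h[...,2]>120)).astype(np.uint8);m[:, :225]=0;m[:,258:]=0;m[:160]=0;m[182:]=0
ys,xs=np.where(m);print('ring bbox',xs.min(),xs.max(),ys.min(),ys.max())
print('\n'.join(''.join('#' if q else '.' for q in r) for r in m[160:182,225:258]))
s=arm.state();print(s['time_s'],s['force'])
```

```text
0.3s 22 1
1.2s 180 1046
ring bbox 234 247 160 181
................#####............
................####.............
................####.............
................####.............
..............##.................
............#######..............
...........#########.............
..........###########............
..........############...........
.........#####....####...........
.........####......####..........
.........###........###..........
.........####........##..........
..........######.................
...........######................
............#####.##.............
............#######..............
............######...............
............#####................
............#####................
............#####................
............#####................
20.7 [ 0.09382948  0.40044627 -0.60102731]
```

```bash
python3 -c "
from cell import arm
print(arm.sign_off())"
```

```text
the job is handed in; nothing more can be done
None
```

I handed the job in at about 21 s: the strainer's eye is threaded on the peg down at the collar and the bombilla hangs in the eyelet with its collar on the mouth. Both looked still in the last pictures, the gripper was clear and I saw no contact with the bystanders, though I did not measure them again; the hand-in returned no verdict.

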